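Set the aperture wheel of a microscope light base by counted clicks and switch on the lamp

TASK

Pushing its spring-loaded bar knob down just far enough to free the wheel, gently turn the aperture wheel of the microscope light base clockwise (seen from above) back to its first click, beside the end stop, and then counter-clockwise to the third click after that one, pausing for a moment there and in each click on the way, and never passing the third. Let go so that the knob springs up locked, then press the round lamp button all the way down and move away. Never force the wheel while it is locked, jam it on its stop or push it down hard, and leave the stones and the hand lens where they are.

Things in the scene. Friction and masses are not known exactly. Their poses are not given: they have to be found in the camera images.
- base: White light-base housing, fixed to the table: a flat box 200 mm (its x) by 270 mm (its y) by 70 mm high, vent slots in its front (-x). Origin at the centre of its underside. On top: the aperture wheel at its +y end, the lamp button towards its -y end, and behind that a low round steel boss (radius 16, 14 high, at x 70, y -85 mm).
- wheel_axis (a point): On the wheel's vertical axis, level with the housing's top face, axes as the housing; does not move with the wheel. Wheel: dark disc, 128 mm diameter, 6 thick, upper face 22 mm above this point when up. One piece with it, centred: the black bar knob, 50 long, 16 wide, 44 tall. Grip it across the 16 mm, fingertips 5 to 15 mm above the disc.
- wheel (a joint): Wheel angle, rad, counter-clockwise positive from above; at 0 the knob's 50 mm length lies along the housing's x. Clicks every 28 degrees (0.489 rad): the first at 0, beside the end stop (contact at -0.08), then 0.489, 0.977, 1.466, 1.955. Starts in 0.489, 0.977 or 1.466. A ridge half-way between clicks takes up to 0.25 N m; past it the wheel is drawn into the next.
- works: Hidden lock in the housing; origin as wheel_axis. Up, the wheel is locked (7 degrees play). Knob and disc go down together on a spring (3.5 N at first, 4.5 to 7.5 N at the bottom) to a bottom stop 3.5 to 13 mm down, different each time and not to be seen; free to turn only in the last 1.5 mm. 10 to 14 N of push holds it free; let go, it rises and locks. Over 12 N on pin, end stop or bottom stop breaks it.
- lamp (a joint): Travel of the lamp button, m: 0 up, 0.006 fully down; a spring needs about 5 N for full travel. It springs back.
- lamp_top (a point): Centre of the top face of the lamp button, a grey round push button 28 mm in diameter standing 10 mm proud of its dark collar (44 mm in diameter), on the housing's top; its top is about 92 mm above the table. Moves down with the button.
- granite_mid (a point): Bystander: centre of a pale stone block 62 x 40 x 34 mm lying in the specimen tray beside the housing.
- basalt_mid (a point): Bystander: centre of a dark round stone, 48 mm across and 30 mm high, in the same tray (280 x 170 mm, rim 18 mm high).
- lens_mid (a point): Bystander: centre of the ring (62 mm across, 10 mm high) of a black hand lens lying on the table on the other side of the housing; its handle runs 115 mm from here along its -x axis.

How it is judged (in metres and radians):
On the way, in this order (a step that is already met when the one before it is completed fails the run):
1. the wheel stands in its first click beside the end stop (within 0.09 rad) (value of joint wheel between -0.12 and 0.09 rad), for 0.2 s.
2. the wheel stands in the click after it (0.489 rad, within 0.09) (value of joint wheel between 0.399 and 0.579 rad), for 0.2 s.
3. the wheel stands in the second click after the first (0.977 rad, within 0.09) (value of joint wheel between 0.887 and 1.067 rad), for 0.2 s.
4. the wheel stands in the third click after the first (1.466 rad, within 0.09) with the knob let go (value of joint wheel between 1.376 and 1.556 rad and contact force between the fingers and anything else below 0.1 N), for 0.2 s.
5. the lamp button is pressed right down (5 mm or more of its 6 mm) with the wheel in that click (value of joint lamp above 0.005 m and value of joint wheel between 1.376 and 1.556 rad), for 0.05 s.
At the end, for the whole second after the job is handed in: The wheel is at rest in the third click after the first (1.466 rad, within 0.09), the lamp button is up again, and nothing is touched (value of joint wheel between 1.376 and 1.556 rad and value of joint lamp below 0.002 m and velocity of joint wheel between -0.05 and 0.05 rad/s).
It fails at once if the wheel is turned more than half a click past the third click (value of joint wheel above 1.71 rad).
It fails at once if the locking works carry more than 12 N (contact force between works and anything else above 12 N).
It fails at once if a bystander is moved more than 20 mm (distance of granite_mid from where it was at the start of the episode above 0.02 m).
It fails at once if a bystander is moved more than 20 mm (distance of basalt_mid from where it was at the start of the episode above 0.02 m).
It fails at once if a bystander is moved more than 20 mm (distance of lens_mid from where it was at the start of the episode above 0.02 m).
It also fails if it takes over 70 s, if anything falls off the work surface, if the arm or the gripper's body presses on something with over 40 N, if the wrist force passes 120 N, or if a joint passes its speed limit or range.

ROBOT

A 6-joint arm with a two-finger parallel gripper is mounted at the origin on the work surface. World frame = base frame: x ahead of the robot, y to its left, z up, the work surface at z = 0. Lengths are in mm, angles in rad, forces in N, time in s.
With the tool pointing down it reaches from about 325 to 900 mm from the base axis. Payload 6.1 kg.
Tool frame: the origin (TCP) lies on the centre line of the jaws, within the pads' length; the fingertips stand 11 mm ahead of it and the grasp point (between the pads) lies 8 mm behind it (manip.finger_overhang is the distance from the TCP to the fingertips, in mm); z points along the fingers, y is the direction in which the jaws open and shut (so a half turn about z gives the same grasp; the last joint's range is limited). The gripper opens to 85 mm and grips with 20 to 120 N. Pads are 22 mm wide; open, the fingers measure 114 mm over their backs; the gripper's body (76 mm by 85 mm) begins 54 mm behind the grasp point. The pads swing forward as they close: fully open they stand 13 mm farther back than shut.
Start: joints at [-1.368, 0.22, 1.526, -0, 1.395, -0.126], TCP at [201.81, -591.514, 242.3] pointing down, gripper open.
Joint ranges: [-2.98, 2.98], [-0.91, 2.08], [0.09, 2.57], [-1.24, 4.39], [0.2, 2.65], [-2.68, 2.68]. Speed limits (rad/s): [2.57, 2.57, 3.01, 3.14, 3.14, 3.14].

INTERFACE

Orientations are given as a unit quaternion [x, y, z, w].
In Python, from cell import manip gives the robot as it stands.
- The arm moves only by the tool send_rows, never from a script. Its argument "commands" is text: rows parted by semicolons, each of 7 numbers parted by spaces: the shift along the tool's x, y, z in cm, then the turn, a rotation vector about the tool's x, y, z in degrees, then the opening, from 0 (shut) to 1 (fully open). A call has 1 to 5 rows; each row shifts and turns the pose as measured when the row begins, along the tool's axes as they then stand; what a row does not reach is not made up. A row lasts 1/8 s, in which the tool goes at most 62.5 mm and 10.7 degrees, less where a joint would pass 70% of its speed; a pose out of reach is approached as far as the arm can. A call is refused whole if a number of a shift passes 6.25 or a number of a turn 10.7, either way. A call with a gripper value outside its range is refused whole. The fingers move at their own pace and stop on an object; "force" is the grip in N (left out, the last holds). Time passes only in rows, so rows that do not move let the fingers close. It gives the time, the measured TCP pose, the force and the opening at its end, in the units of the state.
- manip.observe(): the state, without advancing time (a new reading comes with each control period).
- manip.read_camera(name): name is "scene" or "top"; returns the picture (400x640x3 uint8, blue, green, red); there is no depth.
- manip.camera_info(name): a dict with "fx", "fy", "cx", "cy" (pixels), "k1" (the pictures are not rectified: a ray, as slopes to the right and down, at radius r is drawn at 1 + k1 r^2 times it, then the intrinsics apply), "world_from_camera" (4x4, takes a point from camera to world coordinates). Camera axes: x right, y up, looking along -z (the intrinsics and any distortion apply to the point x, -y, -z); pixel columns grow to the right and rows downward; lengths in mm; the calibration is good to about 2 mm. A picture is of the moment at which its call begins. camera_info takes no time and is no camera call.
- manip.job_done(): hands the job in, once; it reports no verdict.
The state is a dict: "time_s": time; "q": joint angles; "qd": joint speeds; "tau": joint torques, N m; "position": TCP position; "tcp_rot": TCP orientation; "contact_force": force on the tool from outside, world axes, zero at the start; "torque": the same for the moment, N m; "grip_width": opening from 0.0 (shut) to 1.0 (fully open).
Only numpy, scipy, OpenCV 4.12 (cv2) and the standard library are available. Lean on these libraries where they do the work, as an engineer would, in place of code of your own. Each camera call takes 0.05 s, during which the arm holds its last target.

## Working session

There is one attempt and no reset: what is moved stays moved. The work goes in short steps, Python scripts to look and compute and a tool call to move; the robot and the scene stay as the last step left them, time stands still between calls to the robot, and variables do not carry over. Pictures are saved under pics/ and viewed, and the job is handed in when it is done.

Besides the shell and the picture viewer there is one more tool, called after ">>>" as name(argument=value, ...), one argument or row to a line, values as JSON. send_rows: Moves the arm, as the interface text tells. Its arguments: {"type":"object","properties":{"commands":{"type":"string"},"force":{"type":"number"}},"required":["commands"]}

```bash
ls; mkdir -p pics
python3 - <<'E'
from cell import manip
import cv2,numpy as np
for n in("scene","top"):
    cv2.imwrite(f"pics/{n}0.png",manip.read_camera(n)); print(n,manip.camera_info(n))
print(manip.observe())
print(manip.finger_overhang)
E
```

```text
pics
scene {'fx': 485.30122240774534, 'fy': 485.30122240774534, 'cx': 322.7861556691952, 'cy': 193.01891709303385, 'k1': -0.11169420486444465, 'world_from_camera': array([[ 6.25800372e-01, -5.59796036e-01,  5.43141135e-01,
         1.24701307e+03],
       [ 7.79892084e-01,  4.38438726e-01, -4.46698804e-01,
        -5.36794739e+02],
       [ 1.19261123e-02,  7.03135749e-01,  7.10955615e-01,
         9.43345921e+02],
       [ 0.00000000e+00,  0.00000000e+00,  0.00000000e+00,
         1.00000000e+00]])}
top {'fx': 363.1327310445414, 'fy': 363.1327310445414, 'cx': 318.2675294278966, 'cy': 201.17312341987378, 'k1': -0.05490996450618014, 'world_from_camera': array([[ 2.82680760e-02,  9.90474056e-01, -1.34766690e-01,
         4.59682031e+02],
       [-9.99475177e-01,  2.58727045e-02, -1.94929306e-02,
         1.34147393e+01],
       [-1.58204633e-02,  1.35246989e-01,  9.90685603e-01,
         8.59632397e+02],
       [ 0.00000000e+00,  0.00000000e+00,  0.00000000e+00,
         1.00000000e+00]])}
{'time_s': 0.1, 'q': array([-1.36813964e+00,  2.21151823e-01,  1.52755110e+00, -2.51536581e-05,
        1.39472773e+00, -1.26125998e-01]), 'qd': array([-0.00095167, -0.00274683, -0.00172638, -0.0005997 ,  0.00136628,
        0.00072948]), 'tau': array([ 5.05271819e-04, -4.98248005e+01, -3.90545440e+01, -2.20465390e-04,
        5.70702308e-03,  2.59909240e-05]), 'position': array([ 201.66673321, -590.97874913,  241.27702168]), 'tcp_rot': array([ 9.86517367e-01,  1.63654024e-01, -4.75286607e-05, -9.17856093e-04]), 'contact_force': array([-0.01083634,  0.80557888, -0.23130916]), 'torque': array([ 0.03329435,  0.03380477, -0.00669558]), 'grip_width': 0.9989258215973496}
11.0
```

View pics/scene0.png

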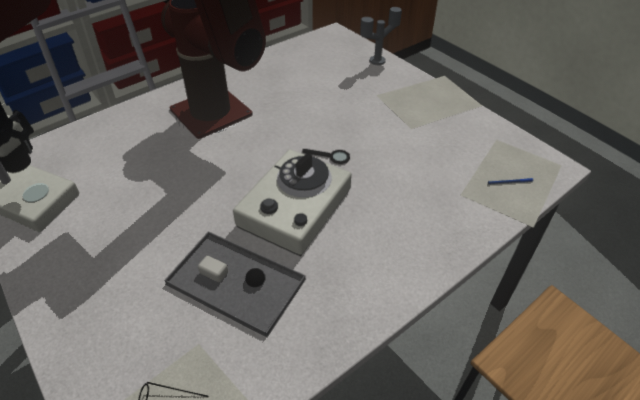

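View pics/top0.png

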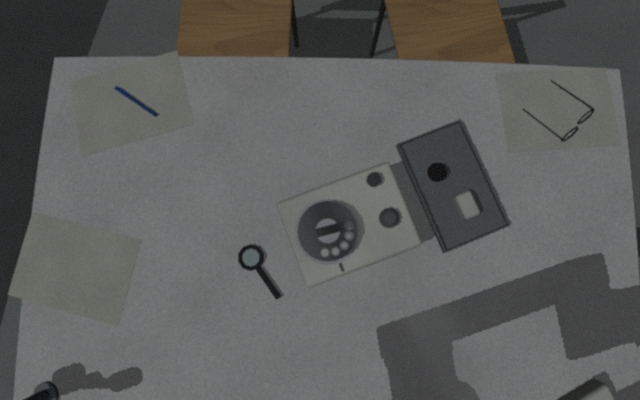

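The scene view shows the housing near (295,200), with the tray in front of it and the lens behind. In the top view the wheel is near (330,231), the lamp (389,217), the boss (375,179), the lens (251,257) and the tray (455,185). I'll enlarge the top view.

Run:
```python
import cv2
a=cv2.imread("pics/top0.png")[150:300,265:465]; a=cv2.convertScaleAbs(a,alpha=1.6)
cv2.imwrite("pics/topz.png",cv2.resize(a,None,fx=4,fy=4,interpolation=cv2.INTER_CUBIC))
a=cv2.imread("pics/scene0.png")[135:260,220:370]; a=cv2.convertScaleAbs(a,alpha=1.6)
cv2.imwrite("pics/scenez.png",cv2.resize(a,None,fx=4,fy=4,interpolation=cv2.INTER_CUBIC))
```

```text
(no output)
```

View pics/topz.png

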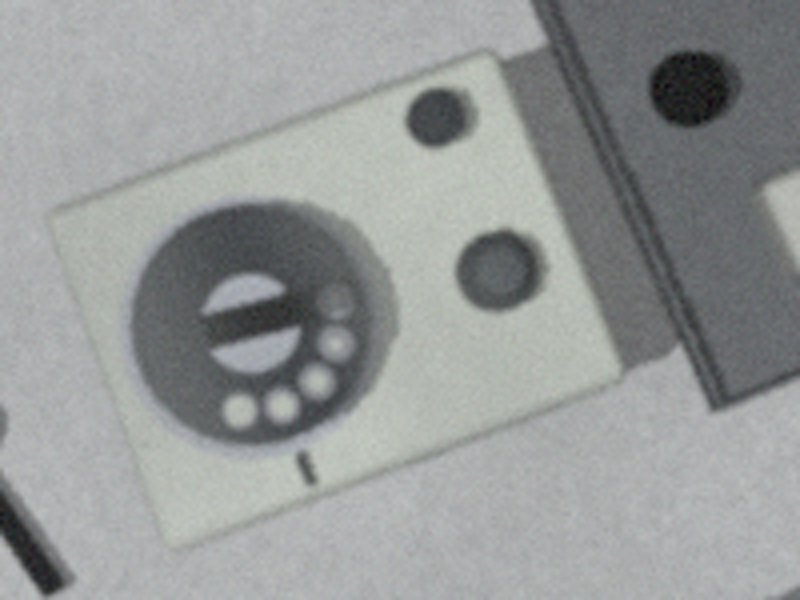

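View pics/scenez.png

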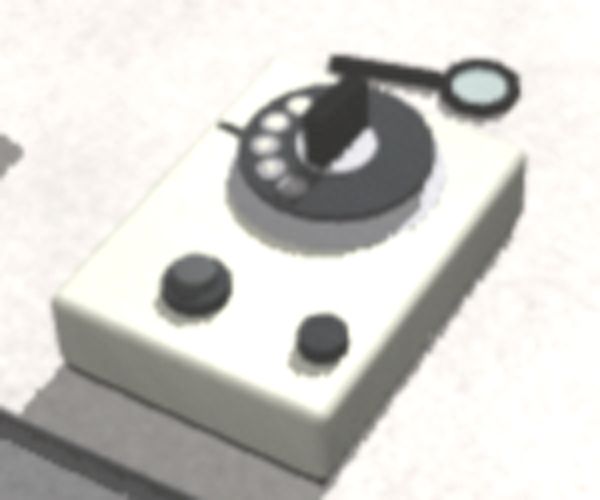

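The zoomed top view shows the housing's corners at about (50,213), (492,50), (622,372) and (175,548). The disc centre is near (249,322), the bar lies along image angle about -11°, and the lamp is at (497,269).

```bash
cat > h.py <<'E'
import numpy as np,cv2
from cell import manip
class Cam:
    def __init__(s,n):
        i=manip.camera_info(n);s.K=np.array([[i['fx'],0,i['cx']],[0,i['fy'],i['cy']],[0,0,1]]);s.d=np.array([i['k1'],0,0,0.]);s.T=i['world_from_camera']
    def pt(s,px,z):
        px=np.array(px,float).reshape(-1,1,2)
        u=cv2.undistortPoints(px,s.K,s.d).reshape(-1,2)
        r=np.c_[u[:,0],-u[:,1],-np.ones(len(u))]@s.T[:3,:3].T
        c=s.T[:3,3];t=(z-c[2])/r[:,2]
        return c+t[:,None]*r
    def proj(s,P):
        P=np.array(P,float).reshape(-1,3);c=(P-s.T[:3,3])@s.T[:3,:3]
        c=c*[1,-1,-1];return cv2.projectPoints(c,np.zeros(3),np.zeros(3),s.K,s.d)[0].reshape(-1,2)
E
python3 - <<'E'
from h import *
t=Cam("top");s=Cam("scene")
z=lambda a:(np.array(a,float)+.5)/4-.5+[265,150]
g=lambda a:(np.array(a,float)+.5)/4-.5+[220,135]
c=t.pt(z([[50,213],[492,50],[622,372],[175,548]]),70);print(c.round(1))
print("edges",np.linalg.norm(c-np.roll(c,-1,0),axis=1))
# housing x dir: BL->TL, BR->TR
def ang(v):return np.degrees(np.arctan2(v[1],v[0]))
print("xdir",ang(c[0]-c[3]),ang(c[1]-c[2]),"ydir-90",ang(c[0]-c[1])-90,ang(c[3]-c[2])-90)
print("ctr",c.mean(0))
im=cv2.imread("pics/top0.png");
print("lamp top view",t.pt(z([497,269]),92),"scene",s.pt(g([196,277]),92))
print("disc top",t.pt(z([249,322]),92),"scene",s.pt(g([338,150]),92))
# scene corners of top face
cs=s.pt(g([[57,300],[325,412],[524,155]]),70);print(cs.round(1))
# knob ends
k=t.pt(z([[203,330],[302,305]]),92);print("bar",k.round(1),ang(k[1]-k[0]))
# projection of TCP now
E
```

```text
[[ 561.   119.3   70. ]
 [ 658.9 -123.    70. ]
 [ 482.4 -193.8   70. ]
 [ 382.6   44.9   70. ]]
edges [261.30684567 190.13588251 258.72321334 193.29138121]
xdir 22.65327523518929 21.879767613075856 ydir-90 22.001535655030906 22.697682361713987
ctr [521.20211456 -38.16318305  70.        ]
lamp top view [[ 534.44114337 -122.03985793   92.        ]] scene [[ 544.75803669 -127.85349133   92.        ]]
disc top [[502.9260384    8.61011849  92.        ]] scene [[507.91657474   7.6396811   92.        ]]
[[ 490.1 -195.4   70. ]
 [ 662.  -119.2   70. ]
 [ 568.2  115.5   70. ]]
bar [[498.   32.8  92. ]
 [512.7 -19.1  92. ]] -74.28564575566855
```

Run:
```python
import cv2
import numpy as np
def z(src,x,y,w,h,f,o,a=1.8):
    i=cv2.imread(src)[y:y+h,x:x+w]; return cv2.resize(cv2.convertScaleAbs(i,alpha=a),None,fx=f,fy=f,interpolation=cv2.INTER_CUBIC)
A=z("pics/top0.png",290,190,80,75,5,0,2.2);B=z("pics/scene0.png",270,140,80,75,5,0,2.2)
cv2.imwrite("pics/w.png",np.hstack([A,B]))
A=z("pics/top0.png",365,165,40,65,9,0,2.5);B=z("pics/scene0.png",250,185,40,65,9,0,2.5)
cv2.imwrite("pics/l.png",np.hstack([A,B]))
```

```text
(no output)
```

View pics/w.png

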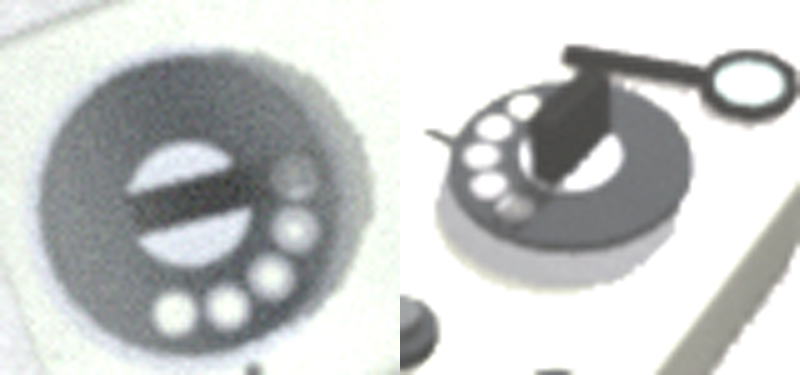

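View pics/l.png

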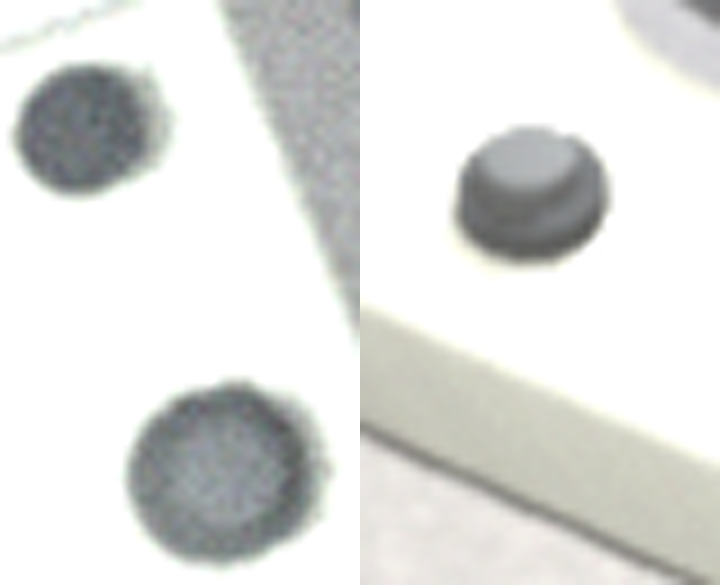

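The bar points at about 106° in world axes and the housing's x axis at about 22.3°. That puts the wheel at 84°, the 1.466 rad click. I'll refine the axis and lamp positions with contour fits.

Run:
```python
from h import *
from scipy.optimize import least_squares
def circ(P,r=None):
    c0=P.mean(0)
    f=lambda p:np.hypot(P[:,0]-p[0],P[:,1]-p[1])-p[2]
    s=least_squares(f,[*c0,30],loss='soft_l1');return s.x.round(1),np.sqrt(np.mean(s.fun**2)).round(2)
for n,seedz in(("top",None),("scene",None)):
    c=Cam(n);im=cv2.imread(f"pics/{n}0.png");g=cv2.GaussianBlur(cv2.cvtColor(im,6),(3,3),0)
    for name,X,rad,z in(("disc",(504,8,92),64,92),("boss",(0,0,84),16,84),("lamp",(538,-123,82),22,82)):
        if name=="boss":continue
        # radial edge search in world plane z: strongest dark->bright gradient along rays
        rr=np.arange(rad-12,rad+12,.5);pts=[]
        for a in np.radians(np.arange(0,360,5)):
            P=np.c_[X[0]+rr*np.cos(a),X[1]+rr*np.sin(a),np.full(len(rr),z)]
            uv=c.proj(P).astype(np.float32)
            v=cv2.remap(g,uv[:,0].reshape(-1,1),uv[:,1].reshape(-1,1),cv2.INTER_LINEAR).ravel().astype(float)
            d=np.gradient(cv2.GaussianBlur(v.reshape(-1,1),(1,5),0).ravel());i=d.argmax()
            if d[i]>2 and 0<i<len(rr)-1: pts.append([*P[i,:2],np.degrees(a)])
        pts=np.array(pts);print(n,name,len(pts),circ(pts[:,:2]))
        for q in range(4):
            m=(pts[:,2]//90==q);print("  q",q,np.round(np.hypot(*(pts[m,:2]-circ(pts[:,:2])[0][:2]).T),1))
t=Cam("top");s=Cam("scene")
a=t.pt(np.array([[225/9+365-.45,472/9+165-.45]]),92);b=s.pt([[(530-360)/9+250-.45,160/9+185-.45]],92)
print("lamp",a,b)
# housing edges via bright mask
im=cv2.imread("pics/top0.png");g=cv2.GaussianBlur(cv2.cvtColor(im,6),(3,3),0)
```

```text
top disc 65 (array([503.6,   3.3,  66.7]), np.float64(2.32))
  q 0 [62.6 63.  61.9 63.3 63.1 65.  63.8 64.6 66.4 65.2 65.9 66.6 66.8 66.9
 67.1 67.6 67.7 67.2]
  q 1 [67.2 68.2 68.1 68.  67.3 68.1 67.9 67.7 68.4 67.6 66.8 67.5 67.6 66.8
 66.9 66.  65.6 65.2]
  q 2 [64.3 64.4 64.  63.1 63.7 63.8 63.4 62.1 62.8 65.  67.2 67.  67.8 69.1
 68.5 68.9 69.3]
  q 3 [70.2 70.9 71.2 71.1 70.4 69.8 67.6 67.5 65.4 66.3 65.2 63.7]
top lamp 72 (array([ 534.4, -125.1,   22.5]), np.float64(1.25))
  q 0 [21.2 21.3 21.5 22.  21.1 21.2 21.7 21.7 21.1 21.6 22.  21.9 22.2 22.6
 21.9 22.7 22.9 22.2]
  q 1 [23.9 23.6 23.8 23.4 24.1 23.7 22.9 23.  23.7 23.8 22.9 23.1 22.7 22.9
 22.6 22.3 22.5 22.2]
  q 2 [22.  21.8 21.6 21.  20.9 20.9 20.3 20.8 21.4 22.  21.6 22.8 23.  23.2
 23.  21.7 22.5 25.3]
  q 3 [26.1 22.5 24.9 24.7 24.6 26.  22.9 25.7 21.6 22.9 22.3 22.1 22.9 22.1
 22.9 24.1 22.8 21.5]
scene disc 65 (array([507.2,   5.9,  65.1]), np.float64(2.41))
  q 0 [64.8 71.5 69.8 67.  64.8 64.6 65.4 63.7 64.  64.3 64.7 64.5 63.8 64.7
 65.  63.8 64.1 65.4]
  q 1 [66.2 65.4 64.7 65.4 65.1 64.8 64.3 66.8 67.3 67.3 65.7 66.6 66.5 66.4]
  q 2 [64.2 64.5 64.8 64.6 64.9 64.1 64.3 61.5 75.7 65.4 64.6 64.2 64.4 65.1
 68.2 72.4 73.1 63.8]
  q 3 [63.5 63.7 63.4 64.2 64.  63.8 65.6 65.5 65.7 67.2 65.7 66.3 65.4 65.5
 65.2]
scene lamp 72 (array([ 542. , -126.7,   24.1]), np.float64(1.83))
  q 0 [25.3 24.7 22.6 23.1 23.  22.5 22.  21.5 21.5 21.5 21.9 21.9 22.8 22.8
 21.7 22.1 23.4 23.2]
  q 1 [23.  24.3 23.6 24.8 24.5 25.6 25.8 26.4 24.9 24.9 24.9 27.9 27.8 28.2
 26.1 25.9 26.7 26. ]
  q 2 [25.8 25.  24.7 23.9 25.  23.6 22.7 23.3 22.8 21.9 21.4 22.4 22.4 22.
 22.  22.  22.5 23.1]
  q 3 [23.6 22.3 23.4 23.6 24.3 25.  24.3 26.2 26.1 25.1 26.6 27.1 26.7 26.4
 27.1 25.8 26.6 25.9]
lamp [[ 534.22408713 -123.47238182   92.        ]] [[ 540.21221717 -125.29988117   92.        ]]
```

>>> send_rows(
  commands="4.3 -4.2 0 0 0 0 1;4.3 -4.2 0 0 0 0 1;4.3 -4.2 0 0 0 0 1;4.3 -4.2 0 0 0 0 1;4.3 -4.2 0 0 0 0 1",
  force=25,
)

```text
time_s: 0.72
position: [338.4, -317.5, 238.2]
tcp_rot: [0.987, 0.16, -0.0, -0.003]
contact_force: [1.4, -0.4, -0.2]
grip_width: 0.998
```

>>> send_rows(
  commands="4.3 -4.2 0 0 0 0 1;4.3 -4.2 0 0 0 0 1;4.3 -4.2 0 0 0 0 1;4.3 -4.2 0 0 0 0 1;4.3 -4.2 0 0 0 0 1",
)

```text
time_s: 1.35
position: [478.3, -40.6, 239.0]
tcp_rot: [0.987, 0.159, 0.0, -0.003]
contact_force: [0.8, 0.1, 0.6]
grip_width: 1.001
```

>>> send_rows(
  commands="0 0 0 0 0 -10 1;0 0 0 0 0 -10 1;0 0 0 0 0 -10 1;0 0 0 0 0 -10 1;0 0 0 0 0 -10 1",
)

```text
time_s: 1.98
position: [478.2, -34.0, 236.7]
tcp_rot: [0.817, 0.577, 0.0, -0.005]
contact_force: [-0.8, -0.8, -0.1]
grip_width: 1.002
```

>>> send_rows(
  commands="0 0 0 0 0 -10 1;0 0 0 0 0 -10 1;0 0 0 0 0 -10 1;0 0 0 0 0 -8 1;0 0 0 0 0 0 1",
)

```text
time_s: 2.6
position: [476.5, -33.5, 234.4]
tcp_rot: [0.576, 0.818, 0.001, -0.006]
contact_force: [-0.4, 0.2, 0.0]
grip_width: 1.001
```

```bash
cat > st.py <<'E'
from h import *
from scipy.spatial.transform import Rotation as R
def st(ax=(505.,7.2)):
    o=manip.observe();M=R.from_quat(o['tcp_rot']).as_matrix();p=o['position']
    y=np.degrees(np.arctan2(M[1,1],M[0,1]))
    d=np.r_[np.array(ax)-p[:2],0]
    print("t",round(o['time_s'],2),"p",p.round(2),"yang %.2f"%y,"tilt",(M[:2,2]*57.3).round(2),"F",o['contact_force'].round(2),"T",o['torque'].round(2),"w %.3f"%o['grip_width'],"to axis in tool(mm)",(M.T@d).round(1),"q6 %.2f"%o['q'][5])
    return o,M
if __name__=="__main__":st()
E
python3 st.py
```

```text
t 2.6 p [476.53 -33.48 234.37] yang 19.71 tilt [-0.53  0.52] F [-0.43  0.21  0.02] T [ 0.01  0.04 -0.03] w 1.001 to axis in tool(mm) [28.7 40.5  0.1] q6 -0.59
```

```bash
cat > go.py <<'E'
import sys
from st import *
# usage go.py x y z yang -> command shift cm, rotvec deg
x,y,z,a=map(float,sys.argv[1:5])
o,M=st((x,y))
a=np.radians(a);yv=np.array([np.cos(a),np.sin(a),0]);zv=np.array([0,0,-1.]);D=np.c_[np.cross(yv,zv),yv,zv]
print("shift cm",(M.T@(np.array([x,y,z])-o['position'])/10).round(2),"rot",np.degrees(R.from_matrix(M.T@D).as_rotvec()).round(2))
E
python3 go.py 505 7.2 200 16.3
```

```text
t 2.6 p [476.53 -33.48 234.37] yang 19.71 tilt [-0.53  0.52] F [-0.43  0.21  0.02] T [ 0.01  0.04 -0.03] w 1.001 to axis in tool(mm) [28.7 40.5  0.1] q6 -0.59
shift cm [2.83 4.07 3.45] rot [-0.34 -0.66  3.41]
```

>>> send_rows(
  commands="2.8 4.1 3.4 -0.3 -0.6 3.4 0.5;0 0 0 0 0 0 0.5;0 0 0 0 0 0 0.5;0 0 0 0 0 0 0.5",
)

```text
time_s: 3.1
position: [506.2, 6.6, 200.4]
tcp_rot: [0.605, 0.797, -0.0, 0.0]
contact_force: [0.6, -0.5, -0.3]
grip_width: 0.502
```

```bash
python3 go.py 505 7.2 145 16.3
python3 - <<'E'
from h import *
for n,x,y in(("top",270,160),("scene",250,110)):
    i=manip.read_camera(n);cv2.imwrite(f"pics/{n}1.png",cv2.resize(cv2.convertScaleAbs(i[y:y+120,x:x+120],alpha=1.8),None,fx=4,fy=4,interpolation=2))
a=cv2.imread("pics/top1.png");b=cv2.imread("pics/scene1.png");cv2.imwrite("pics/p1.png",cv2.resize(np.hstack([a,b]),(800,400)))
E
```

```text
t 3.1 p [506.23   6.62 200.41] yang 15.61 tilt [ 0.01 -0.03] F [ 0.57 -0.46 -0.3 ] T [-0.02 -0.01 -0.01] w 0.502 to axis in tool(mm) [ 0.9 -1.  -0. ] q6 -0.41
shift cm [ 0.09 -0.1   5.54] rot [ 0.    0.03 -0.69]
```

View pics/p1.png

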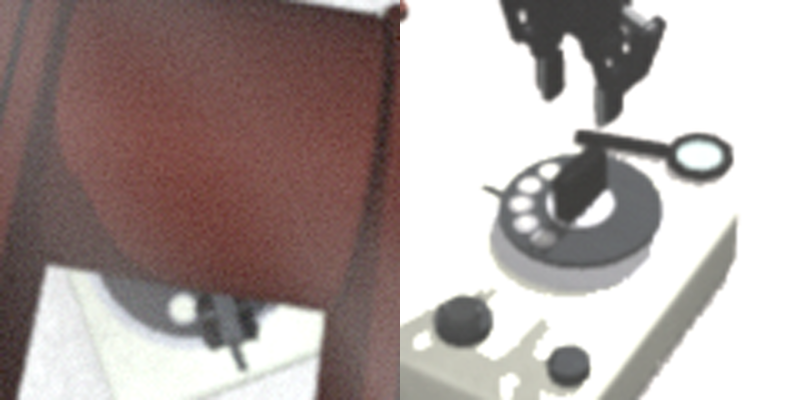

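The gripper (right half, fingertips near (548,95) and (608,120)) straddles the bar at (580,185). The arm hides most of the top view. I'll go down.

>>> send_rows(
  commands="0.1 -0.1 4 0 0 -0.7 0.5;0 0 3 0 0 0 0.5;0 0 1.4 0 0 0 0.5;0 0 0 0 0 0 0.5;0 0 0 0 0 0 0.5",
)

```text
time_s: 3.82
position: [508.6, 4.6, 120.0]
tcp_rot: [0.601, 0.799, 0.002, 0.005]
contact_force: [-0.7, 1.0, 0.4]
grip_width: 0.498
```

```bash
python3 go.py 505 7.2 114 16.3
python3 - <<'E'
from h import *
for n,x,y in(("scene",250,110),):
    i=manip.read_camera(n);cv2.imwrite(f"pics/p2.png",cv2.resize(cv2.convertScaleAbs(i[y:y+120,x:x+120],alpha=1.8),None,fx=4,fy=4,interpolation=2))
E
```

```text
t 3.83 p [508.55   4.58 119.97] yang 16.10 tilt [ 0.6  -0.12] F [-0.7   0.99  0.44] T [-0.04 -0.01  0.02] w 0.498 to axis in tool(mm) [ 3.5 -2.7 -0. ] q6 -0.43
shift cm [ 0.35 -0.27  0.59] rot [ 0.54  0.29 -0.2 ]
```

View pics/p2.png

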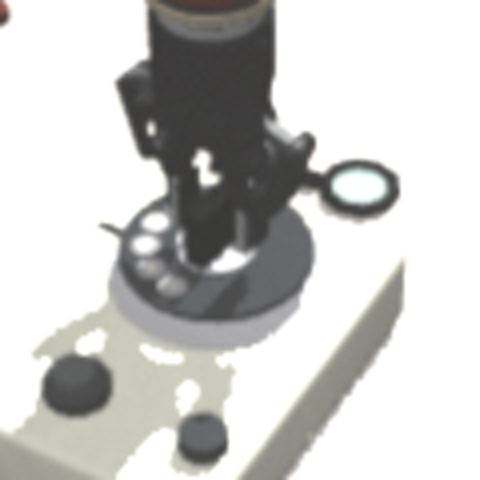

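The fingers stand on both sides of the bar. I'll trim the pose.

>>> send_rows(
  commands="0.3 -0.3 0.6 0.5 0.3 0 0.5;0 0 0 0 0 0 0.5",
)

```text
time_s: 4.12
position: [505.8, 6.7, 115.3]
tcp_rot: [0.601, 0.799, 0.001, 0.001]
contact_force: [0.2, 0.4, 0.3]
grip_width: 0.504
```

```bash
python3 go.py 505 7.2 114 16.3
```

```text
t 4.12 p [505.75   6.65 115.25] yang 16.10 tilt [0.16 0.01] F [0.21 0.38 0.28] T [-0.    0.02 -0.01] w 0.504 to axis in tool(mm) [ 0.7 -0.6 -0. ] q6 -0.42
shift cm [ 0.07 -0.06  0.12] rot [ 0.16  0.03 -0.2 ]
```

>>> send_rows(
  commands="0.05 0 0.1 0.1 0 0 0.25;0 0 0 0 0 0 0.25;0 0 0 0 0 0 0.15;0 0 0 0 0 0 0.1;0 0 0 0 0 0 0.1",
  force=25,
)

```text
time_s: 4.75
position: [503.7, 6.6, 114.4]
tcp_rot: [0.601, 0.799, -0.002, -0.001]
contact_force: [-2.6, 0.5, 2.4]
grip_width: 0.184
```

```bash
python3 go.py 505 7.2 114 16.3
```

```text
t 4.75 p [503.67   6.6  114.36] yang 16.15 tilt [-0.21 -0.1 ] F [-2.59  0.45  2.45] T [ 0.01  0.19 -0.  ] w 0.184 to axis in tool(mm) [ 0.2  1.4 -0. ] q6 -0.42
shift cm [0.02 0.14 0.04] rot [-0.23  0.03 -0.15]
```

>>> send_rows(
  commands="0 0 0 0 0 0 0.1;0 0 0.05 0 0 0 0.1",
)

```text
time_s: 5.0
position: [503.7, 6.6, 114.1]
tcp_rot: [0.601, 0.799, -0.002, -0.001]
contact_force: [-3.0, 0.2, 3.7]
grip_width: 0.179
```

>>> send_rows(
  commands="0 0 0.05 0 0 0 0.1",
)

```text
time_s: 5.12
position: [503.7, 6.6, 113.6]
tcp_rot: [0.601, 0.799, -0.002, -0.001]
contact_force: [-2.9, 0.8, 4.6]
grip_width: 0.183
```

>>> send_rows(
  commands="0 0 0.05 0 0 0 0.1",
)

```text
time_s: 5.25
position: [503.7, 6.6, 113.1]
tcp_rot: [0.601, 0.799, -0.002, -0.001]
contact_force: [-2.8, 0.8, 5.5]
grip_width: 0.183
```

```bash
python3 go.py 503.7 6.8 114 16.3
```

```text
t 5.25 p [503.67   6.64 113.09] yang 16.16 tilt [-0.22 -0.1 ] F [-2.84  0.77  5.53] T [0.01 0.33 0.04] w 0.183 to axis in tool(mm) [ 0.1  0.1 -0. ] q6 -0.42
shift cm [ 0.01  0.01 -0.09] rot [-0.24  0.03 -0.14]
```

>>> send_rows(
  commands="0 -0.05 0.05 0 0 0 0.1",
)

```text
time_s: 5.38
position: [503.6, 6.6, 112.8]
tcp_rot: [0.601, 0.799, -0.001, -0.001]
contact_force: [-1.8, 0.7, 5.0]
grip_width: 0.183
```

>>> send_rows(
  commands="0 -0.05 0.05 0 0 0 0.1",
)

```text
time_s: 5.5
position: [503.5, 6.6, 112.5]
tcp_rot: [0.601, 0.799, -0.001, -0.0]
contact_force: [-1.6, 1.0, 5.2]
grip_width: 0.18
```

>>> send_rows(
  commands="0 0 0.05 0 0 0 0.1",
)

```text
time_s: 5.62
position: [503.6, 6.6, 112.1]
tcp_rot: [0.601, 0.799, -0.001, -0.0]
contact_force: [-3.6, 0.6, 5.0]
grip_width: 0.18
```

```bash
python3 go.py 503.7 6.8 114 16.3
```

```text
t 5.62 p [503.58   6.59 112.05] yang 16.15 tilt [-0.09 -0.07] F [-3.63  0.61  5.01] T [ 0.08  0.36 -0.02] w 0.180 to axis in tool(mm) [ 0.2  0.2 -0. ] q6 -0.42
shift cm [ 0.02  0.02 -0.19] rot [-0.11  0.05 -0.15]
```

>>> send_rows(
  commands="0 -0.05 0.07 0 0 0 0.1;0 -0.05 0.07 0 0 0 0.1",
)

```text
time_s: 5.88
position: [503.5, 6.5, 111.1]
tcp_rot: [0.601, 0.799, -0.0, 0.0]
contact_force: [-0.6, 1.2, 3.4]
grip_width: 0.183
```

>>> send_rows(
  commands="0 -0.05 0.07 0 0 0 0.1;0 -0.05 0.07 0 0 0 0.1",
)

```text
time_s: 6.12
position: [503.3, 6.5, 110.2]
tcp_rot: [0.601, 0.799, 0.001, 0.001]
contact_force: [0.6, 1.0, 6.6]
grip_width: 0.183
```

>>> send_rows(
  commands="0 -0.05 0.07 0 0 0 0.1;0 -0.05 0.07 0 0 0 0.1",
)

```text
time_s: 6.38
position: [503.2, 6.4, 109.3]
tcp_rot: [0.601, 0.799, 0.001, 0.002]
contact_force: [0.9, 1.9, 5.7]
grip_width: 0.184
```

>>> send_rows(
  commands="0 -0.02 0.07 0 0 0 0.1;0 -0.02 0.07 0 0 0 0.1",
)

```text
time_s: 6.62
position: [503.2, 6.5, 108.2]
tcp_rot: [0.601, 0.799, 0.002, 0.002]
contact_force: [0.6, 2.1, 6.4]
grip_width: 0.183
```

>>> send_rows(
  commands="0 -0.02 0.07 0 0 0 0.1;0 -0.02 0.07 0 0 0 0.1",
)

```text
time_s: 6.88
position: [503.3, 6.4, 107.5]
tcp_rot: [0.601, 0.799, 0.002, 0.003]
contact_force: [-1.7, 2.7, 7.9]
grip_width: 0.183
```

>>> send_rows(
  commands="0 -0.02 0.07 0 0 0 0.1;0 -0.02 0.07 0 0 0 0.1",
)

```text
time_s: 7.12
position: [503.2, 6.4, 107.4]
tcp_rot: [0.601, 0.799, 0.002, 0.003]
contact_force: [-2.0, 2.9, 9.2]
grip_width: 0.186
```

>>> send_rows(
  commands="0 0 0.07 0 0 0 0.1",
)

```text
time_s: 7.25
position: [503.3, 6.4, 107.4]
tcp_rot: [0.601, 0.799, 0.002, 0.003]
contact_force: [-2.2, 1.4, 10.5]
grip_width: 0.182
```

```bash
python3 go.py 503.3 6.6 107.4 16.3
```

```text
t 7.25 p [503.29   6.44 107.38] yang 16.15 tilt [0.4  0.03] F [-2.24  1.44 10.52] T [0.37 0.53 0.01] w 0.182 to axis in tool(mm) [0.2 0.1 0. ] q6 -0.43
shift cm [ 0.02  0.01 -0.  ] rot [ 0.39  0.09 -0.15]
```

>>> send_rows(
  commands="0 0 0.07 0.2 0 3 0.1;0 0 0.07 0.2 0 3 0.1",
)

```text
time_s: 7.5
position: [503.4, 6.4, 107.4]
tcp_rot: [0.642, 0.766, -0.001, 0.001]
contact_force: [-3.9, 2.3, 12.5]
grip_width: 0.183
```

```bash
python3 go.py 503.3 6.6 107.4 16.3
```

```text
t 7.5 p [503.37   6.41 107.38] yang 10.06 tilt [-0.  -0.1] F [-3.89  2.34 12.47] T [0.46 0.5  0.18] w 0.183 to axis in tool(mm) [ 0.2 -0.  -0. ] q6 -0.32
shift cm [ 0.02 -0.   -0.  ] rot [-0.03  0.09 -6.24]
```

>>> send_rows(
  commands="0.03 -0.04 0.05 0 0 3 0.1;0.03 -0.04 0.05 0 0 3 0.1",
)

```text
time_s: 7.75
position: [503.0, 6.5, 107.6]
tcp_rot: [0.683, 0.731, -0.001, 0.001]
contact_force: [-0.6, 1.5, 9.0]
grip_width: 0.18
```

```bash
python3 go.py 503.3 6.6 107.4 16.3
```

```text
t 7.75 p [503.03   6.49 107.62] yang 3.91 tilt [ 0.06 -0.17] F [-0.58  1.52  9.05] T [ 0.26 -0.18  0.07] w 0.180 to axis in tool(mm) [ 0.1  0.3 -0. ] q6 -0.21
shift cm [0.01 0.03 0.02] rot [  0.03   0.18 -12.39]
```

>>> send_rows(
  commands="0.03 0 0.07 0 0 4 0.1;0.03 -0.02 0.06 0 0 4 0.1;0.02 -0.02 0.06 0 0 4 0.1",
)

```text
time_s: 8.12
position: [502.8, 6.5, 107.4]
tcp_rot: [0.758, 0.653, -0.001, 0.002]
contact_force: [-2.7, 0.5, 7.9]
grip_width: 0.181
```

```bash
python3 go.py 503.3 6.6 107.4 16.3
```

```text
t 8.12 p [502.78   6.49 107.39] yang -8.49 tilt [ 0.06 -0.25] F [-2.7   0.52  7.89] T [ 0.42  0.28 -0.1 ] w 0.181 to axis in tool(mm) [0.2 0.5 0. ] q6 0.01
shift cm [ 0.02  0.05 -0.  ] rot [  0.05   0.26 -24.79]
```

>>> send_rows(
  commands="0.01 -0.04 0.07 0 0.1 4 0.1;0 -0.03 0.07 0 0 4 0.1;0 -0.03 0.07 0 0 4 0.1",
)

```text
time_s: 8.5
position: [502.4, 6.5, 107.4]
tcp_rot: [0.823, 0.568, -0.0, 0.002]
contact_force: [-1.2, 1.8, 10.9]
grip_width: 0.184
```

```bash
python3 go.py 503.3 6.6 107.4 16.3
```

```text
t 8.5 p [502.36   6.5  107.36] yang -20.80 tilt [ 0.14 -0.22] F [-1.23  1.76 10.86] T [0.47 0.2  0.02] w 0.184 to axis in tool(mm) [0.4 0.8 0. ] q6 0.22
shift cm [ 0.04  0.08 -0.  ] rot [  0.15   0.21 -37.1 ]
```

>>> send_rows(
  commands="0 -0.02 0.07 0 0 4 0.1;0 -0.02 0.07 0 0 4 0.1;0 -0.02 0.07 0 0 4 0.1",
)

```text
time_s: 8.88
position: [502.1, 6.6, 107.3]
tcp_rot: [0.88, 0.476, 0.0, 0.002]
contact_force: [-1.9, 1.2, 12.0]
grip_width: 0.182
```

```bash
python3 go.py 503.3 6.6 107.4 16.3
```

```text
t 8.88 p [502.07   6.6  107.33] yang -33.20 tilt [ 0.15 -0.24] F [-1.94  1.17 11.96] T [ 0.55  0.33 -0.08] w 0.182 to axis in tool(mm) [0.7 1.  0. ] q6 0.44
shift cm [ 0.07  0.1  -0.01] rot [  0.19   0.22 -49.5 ]
```

>>> send_rows(
  commands="0 -0.01 0.07 0 0 4 0.1;0 -0.01 0.07 0 0 4 0.1;0 -0.01 0.07 0 0 4 0.1",
)

```text
time_s: 9.25
position: [501.9, 6.8, 107.3]
tcp_rot: [0.926, 0.378, 0.0, 0.002]
contact_force: [-3.2, 2.7, 9.7]
grip_width: 0.179
```

```bash
python3 go.py 503.3 6.6 107.4 16.3
```

```text
t 9.25 p [501.87   6.83 107.31] yang -45.54 tilt [ 0.13 -0.25] F [-3.24  2.65  9.69] T [0.25 0.41 0.31] w 0.179 to axis in tool(mm) [0.9 1.2 0. ] q6 0.66
shift cm [ 0.09  0.12 -0.01] rot [  0.2    0.22 -61.84]
```

>>> send_rows(
  commands="0 -0.05 0.07 0.1 0.1 4 0.1;0 -0.04 0.07 0.1 0.1 4 0.1;0 -0.03 0.07 0 0 4 0.1",
)

```text
time_s: 9.62
position: [501.6, 6.9, 107.3]
tcp_rot: [0.961, 0.277, 0.002, 0.001]
contact_force: [-1.8, 2.3, 7.2]
grip_width: 0.184
```

```bash
python3 go.py 503.3 6.6 107.4 16.3
```

```text
t 9.62 p [501.6    6.93 107.33] yang -57.89 tilt [ 0.21 -0.08] F [-1.78  2.26  7.21] T [ 0.39  0.41 -0.  ] w 0.184 to axis in tool(mm) [1.3 1.2 0. ] q6 0.87
shift cm [ 0.13  0.12 -0.01] rot [  0.24   0.   -74.19]
```

>>> send_rows(
  commands="0 -0.03 0.08 0 0 3.5 0.1;0 -0.03 0.08 0 0 3.5 0.1;0 -0.02 0.07 0 0 2 0.1",
)

```text
time_s: 10.0
position: [501.5, 7.2, 107.3]
tcp_rot: [0.98, 0.197, 0.002, 0.001]
contact_force: [-1.7, 3.0, 9.6]
grip_width: 0.187
```

```bash
python3 go.py 503.3 6.6 107.4 16.3;python3 - <<'E'
from h import *
for n,x,y in(("scene",250,110),):
    i=manip.read_camera(n);cv2.imwrite(f"pics/p3.png",cv2.resize(cv2.convertScaleAbs(i[y:y+120,x:x+120],alpha=1.8),None,fx=4,fy=4,interpolation=2))
E
```

```text
t 10.0 p [501.52   7.17 107.3 ] yang -67.25 tilt [ 0.21 -0.12] F [-1.65  3.04  9.55] T [0.36 0.51 0.03] w 0.187 to axis in tool(mm) [1.4 1.2 0. ] q6 1.03
shift cm [ 0.14  0.12 -0.01] rot [ 2.700e-01  2.000e-02 -8.355e+01]
```

View pics/p3.png

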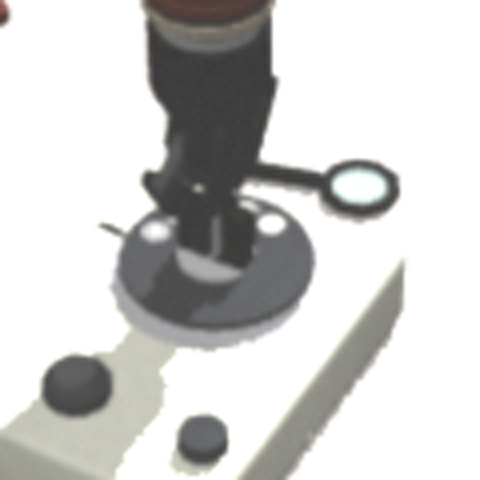

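The dots have moved clockwise behind the fingers, to (157,230) and (270,222), and the disc is down, so the wheel is following. I'll pause here.

>>> send_rows(
  commands="0 -0.03 0.07 0 0 0.4 0.1;0 -0.03 0.07 0 0 0 0.1;0 -0.02 0.07 0 0 0 0.1;0 -0.02 0.07 0 0 0 0.1",
)

```text
time_s: 10.55
position: [501.5, 7.2, 107.3]
tcp_rot: [0.981, 0.193, 0.002, 0.002]
contact_force: [-1.4, 2.2, 10.1]
grip_width: 0.184
```

```bash
python3 go.py 503.3 6.6 107.4 -67.85
```

```text
t 10.55 p [501.52   7.24 107.33] yang -67.76 tilt [ 0.22 -0.21] F [-1.45  2.23 10.05] T [ 0.32  0.45 -0.01] w 0.184 to axis in tool(mm) [1.4 1.3 0. ] q6 1.04
shift cm [ 0.14  0.13 -0.01] rot [ 0.28 -0.12  0.09]
```

>>> send_rows(
  commands="0 -0.03 0.07 0 0 -4 0.1;0 -0.03 0.07 0 0 -4 0.1;0 -0.03 0.07 0 0 -4 0.1;0 -0.03 0.07 0 0 -4 0.1",
)

```text
time_s: 11.05
position: [501.6, 6.9, 107.3]
tcp_rot: [0.944, 0.331, 0.001, 0.004]
contact_force: [-2.8, 0.9, 7.2]
grip_width: 0.183
```

```bash
python3 go.py 503.3 6.6 107.4 -39.85
```

```text
t 11.05 p [501.64   6.93 107.31] yang -51.35 tilt [ 0.28 -0.33] F [-2.82  0.92  7.21] T [0.27 0.33 0.06] w 0.183 to axis in tool(mm) [1.1 1.3 0. ] q6 0.76
shift cm [ 0.11  0.13 -0.01] rot [  0.43   0.03 -11.5 ]
```

>>> send_rows(
  commands="0 -0.03 0.08 0.2 0 -4 0.1;0 -0.03 0.08 0.2 0 -4 0.1;0 -0.02 0.07 0 0 -3.2 0.1",
)

```text
time_s: 11.42
position: [502.0, 6.6, 107.3]
tcp_rot: [0.905, 0.425, 0.0, 0.001]
contact_force: [-2.4, 1.7, 10.6]
grip_width: 0.181
```

```bash
python3 go.py 503.3 6.6 107.4 -39.85
```

```text
t 11.43 p [502.02   6.61 107.33] yang -39.71 tilt [ 0.1  -0.14] F [-2.38  1.73 10.6 ] T [ 0.41  0.31 -0.08] w 0.181 to axis in tool(mm) [0.8 1.  0. ] q6 0.55
shift cm [ 0.08  0.1  -0.01] rot [0.17 0.04 0.14]
```

>>> send_rows(
  commands="0 -0.03 0.07 0 0 0 0.1;0 -0.03 0.07 0 0 0 0.1;0 -0.02 0.07 0 0 0 0.1;0 -0.02 0.07 0 0 0 0.1",
)

```text
time_s: 11.92
position: [502.0, 6.7, 107.3]
tcp_rot: [0.905, 0.425, 0.001, 0.002]
contact_force: [-2.0, 1.6, 10.6]
grip_width: 0.185
```

```bash
python3 go.py 503.3 6.6 107.4 -39.85
```

```text
t 11.93 p [501.98   6.66 107.29] yang -39.67 tilt [ 0.17 -0.21] F [-2.01  1.63 10.65] T [ 0.39  0.32 -0.01] w 0.185 to axis in tool(mm) [0.8 1.  0. ] q6 0.55
shift cm [ 0.08  0.11 -0.01] rot [0.26 0.05 0.18]
```

Second click held. I'll go to the third detent position (yang -11.85) and pause there.

>>> send_rows(
  commands="0 -0.03 0.07 0 0 -4 0.1;0 -0.03 0.07 0 0 -4 0.1;0 -0.03 0.07 0 0 -4 0.1;0 -0.03 0.07 0.2 0 -4 0.1",
)

```text
time_s: 12.42
position: [502.3, 6.4, 107.4]
tcp_rot: [0.835, 0.55, 0.0, 0.002]
contact_force: [-1.0, 0.0, 9.0]
grip_width: 0.185
```

```bash
python3 go.py 503.3 6.6 107.4 -11.85
```

```text
t 12.43 p [502.31   6.44 107.37] yang -23.23 tilt [ 0.14 -0.2 ] F [-1.01  0.05  9.04] T [ 0.33 -0.03  0.06] w 0.185 to axis in tool(mm) [0.5 0.8 0. ] q6 0.26
shift cm [ 0.05  0.08 -0.  ] rot [  0.2    0.15 -11.38]
```

>>> send_rows(
  commands="0 -0.03 0.07 0 0 -4 0.1;0 -0.03 0.07 0 0 -4 0.1;0 -0.03 0.07 0 0 -3.2 0.1;0 -0.03 0.07 0 0 0 0.1;0 -0.02 0.07 0 0 0 0.1",
)

```text
time_s: 13.05
position: [502.5, 6.4, 107.3]
tcp_rot: [0.775, 0.632, 0.001, 0.003]
contact_force: [-1.7, 2.3, 10.4]
grip_width: 0.181
```

```bash
python3 go.py 503.3 6.6 107.4 -11.85
```

```text
t 13.05 p [502.53   6.44 107.32] yang -11.58 tilt [ 0.31 -0.24] F [-1.68  2.25 10.35] T [ 0.5   0.32 -0.03] w 0.181 to axis in tool(mm) [0.3 0.7 0. ] q6 0.06
shift cm [ 0.03  0.07 -0.01] rot [0.36 0.17 0.26]
```

>>> send_rows(
  commands="0 -0.03 0.07 0 0 0 0.1;0 -0.02 0.07 0 0 0 0.1",
)

```text
time_s: 13.3
position: [502.5, 6.4, 107.3]
tcp_rot: [0.775, 0.632, 0.001, 0.004]
contact_force: [-1.1, 2.2, 7.2]
grip_width: 0.186
```

```bash
python3 go.py 503.3 6.6 107.4 -11.85
```

```text
t 13.3 p [502.5    6.41 107.31] yang -11.60 tilt [ 0.36 -0.25] F [-1.14  2.23  7.16] T [ 0.52  0.43 -0.03] w 0.186 to axis in tool(mm) [0.3 0.7 0. ] q6 0.06
shift cm [ 0.03  0.07 -0.01] rot [0.4  0.17 0.25]
```

Next is the last click, yang about 16.15.

>>> send_rows(
  commands="0.02 -0.02 0.08 0.2 0 -4 0.1;0.02 -0.02 0.07 0.2 0 -4 0.1;0 -0.02 0.07 0 0 -4 0.1;0 -0.02 0.07 0 0 -4 0.1",
)

```text
time_s: 13.8
position: [503.0, 6.4, 107.3]
tcp_rot: [0.677, 0.736, -0.001, 0.002]
contact_force: [-1.9, 2.4, 9.6]
grip_width: 0.182
```

```bash
python3 go.py 503.3 6.6 107.4 16.15
```

```text
t 13.8 p [503.04   6.38 107.3 ] yang 4.83 tilt [ 0.1  -0.22] F [-1.89  2.42  9.59] T [0.53 0.11 0.01] w 0.182 to axis in tool(mm) [ 0.2  0.3 -0. ] q6 -0.22
shift cm [ 0.02  0.03 -0.01] rot [  0.05   0.24 -11.32]
```

>>> send_rows(
  commands="0.01 -0.02 0.07 0 0 -4 0.1;0.01 -0.02 0.07 0 0 -4 0.1;0 -0.02 0.07 0 0 -3 0.1;0 -0.02 0.07 0 0 0 0.1;0 -0.02 0.07 0 0 0 0.1",
)

```text
time_s: 14.42
position: [503.3, 6.5, 107.3]
tcp_rot: [0.6, 0.8, -0.0, 0.003]
contact_force: [-1.6, 2.6, 10.6]
grip_width: 0.185
```

```bash
python3 go.py 503.3 6.6 107.4 16.15
```

```text
t 14.43 p [503.27   6.47 107.3 ] yang 16.27 tilt [ 0.23 -0.22] F [-1.6   2.59 10.59] T [ 0.6   0.36 -0.05] w 0.185 to axis in tool(mm) [ 0.1  0.1 -0. ] q6 -0.42
shift cm [ 0.01  0.01 -0.01] rot [0.16 0.27 0.12]
```

In the third click. I'll let the knob rise gently while still guided, then open.

>>> send_rows(
  commands="0 0 -0.1 0 0 0 0.1;0 0 -0.15 0 0 0 0.1;0 0 -0.15 0 0 0 0.1;0 0 -0.15 0 0 0 0.1;0 0 -0.05 0 0 0 0.1",
)

```text
time_s: 15.05
position: [503.2, 6.5, 113.4]
tcp_rot: [0.6, 0.8, -0.0, 0.003]
contact_force: [0.5, 1.9, 3.5]
grip_width: 0.182
```

```bash
python3 go.py 503.3 6.6 114.4 16.15
```

```text
t 15.05 p [503.15   6.45 113.43] yang 16.25 tilt [ 0.23 -0.21] F [0.52 1.91 3.5 ] T [ 0.44 -0.09 -0.01] w 0.182 to axis in tool(mm) [0.1 0.2 0. ] q6 -0.42
shift cm [ 0.01  0.02 -0.1 ] rot [0.16 0.27 0.1 ]
```

>>> send_rows(
  commands="0 0 -0.05 0 0 0 0.1;0 0 -0.03 0 0 0 0.1",
)

```text
time_s: 15.3
position: [503.2, 6.5, 114.2]
tcp_rot: [0.6, 0.8, -0.0, 0.003]
contact_force: [1.0, 1.5, 2.8]
grip_width: 0.186
```

```bash
python3 go.py 503.3 6.6 114.4 16.15
```

```text
t 15.3 p [503.19   6.46 114.24] yang 16.25 tilt [ 0.23 -0.21] F [1.04 1.49 2.76] T [ 0.39 -0.16  0.02] w 0.186 to axis in tool(mm) [ 0.1  0.1 -0. ] q6 -0.42
shift cm [ 0.01  0.01 -0.02] rot [0.16 0.26 0.1 ]
```

Now open and hold still for the release condition.

>>> send_rows(
  commands="0 0 -0.02 0 0 0 0.3;0 0 0 0 0 0 0.5;0 0 0 0 0 0 0.5;0 0 0 0 0 0 0.5",
)

```text
time_s: 15.8
position: [500.9, 5.9, 112.3]
tcp_rot: [0.6, 0.8, -0.002, 0.001]
contact_force: [0.7, 0.0, -0.6]
grip_width: 0.499
```

```bash
python3 go.py 503.3 6.6 200 16.15
```

```text
t 15.8 p [500.89   5.92 112.25] yang 16.27 tilt [-0.07 -0.27] F [ 0.69  0.05 -0.58] T [-0.02 -0.02  0.01] w 0.499 to axis in tool(mm) [-0.   2.5 -0. ] q6 -0.42
shift cm [-0.04  0.23 -8.78] rot [-0.14  0.24  0.12]
```

>>> send_rows(
  commands="0 0.2 -1 0 0 0 0.5;0 0 -3 0 0 0 0.5;0 0 -4 0 0 0 0.5;0 0 -1 0 0 0 0.3;0 0 0 0 0 0 0.2",
)

```text
time_s: 16.42
position: [503.1, 7.0, 206.1]
tcp_rot: [0.6, 0.8, -0.002, 0.001]
contact_force: [0.3, -0.9, -1.0]
grip_width: 0.204
```

```bash
python3 go.py 537 -124.5 190 16.15;python3 - <<'E'
from h import *
for n,x,y in(("scene",250,110),):
    i=manip.read_camera(n);cv2.imwrite(f"pics/p4.png",cv2.resize(cv2.convertScaleAbs(i[y:y+120,x:x+120],alpha=1.8),None,fx=4,fy=4,interpolation=2))
E
```

```text
t 16.43 p [503.1    6.99 206.08] yang 16.27 tilt [-0.08 -0.28] F [ 0.3  -0.87 -1.  ] T [-0.03 -0.01  0.03] w 0.204 to axis in tool(mm) [-135.7   -4.3    0.6] q6 -0.42
shift cm [-13.57  -0.43   1.67] rot [-0.16  0.24  0.12]
```

View pics/p4.png

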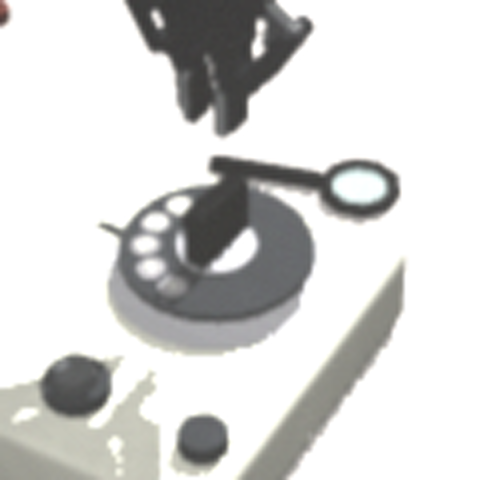

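The wheel matches the start picture: dots at (178,205) to (170,285), bar up at (217,220). Now the lamp.

>>> send_rows(
  commands="-4.5 -0.2 0.5 0 0 0 0;-4.5 -0.2 0.5 0 0 0 0;-4.4 -0.2 0.5 0 0 0 0;0 0 0 0 0 0 0;0 0 0 0 0 0 0",
)

```text
time_s: 17.1
position: [531.8, -124.6, 182.7]
tcp_rot: [0.599, 0.801, -0.004, -0.005]
contact_force: [0.1, 0.2, -0.7]
grip_width: 0.003
```

```bash
python3 go.py 535 -124.3 113 16.15
```

```text
t 17.1 p [ 531.76 -124.57  182.72] yang 16.38 tilt [-0.73 -0.  ] F [ 0.11  0.22 -0.7 ] T [-0.01  0.02 -0.  ] w 0.003 to axis in tool(mm) [-0.7  3.2 -0. ] q6 -0.66
shift cm [-0.09  0.4   6.97] rot [-0.7  -0.2   0.23]
```

>>> send_rows(
  commands="-0.1 0.4 3.5 -0.7 -0.2 0 0;0 0 2.5 0 0 0 0;0 0 0 0 0 0 0;0 0 0 0 0 0 0",
)

```text
time_s: 17.6
position: [534.9, -120.1, 121.2]
tcp_rot: [0.597, 0.802, 0.0, -0.001]
contact_force: [-0.0, -0.3, 0.3]
grip_width: 0.003
```

```bash
python3 go.py 535 -124.3 103 16.15;python3 - <<'E'
from h import *
for n,x,y in(("scene",230,140),):
    i=manip.read_camera(n);cv2.imwrite(f"pics/p5.png",cv2.resize(cv2.convertScaleAbs(i[y:y+100,x:x+100],alpha=1.8),None,fx=5,fy=5,interpolation=2))
E
```

```text
t 17.6 p [ 534.87 -120.11  121.2 ] yang 16.62 tilt [-0.03  0.07] F [-0.03 -0.31  0.28] T [-0.02  0.06  0.02] w 0.003 to axis in tool(mm) [-4.1 -1.1 -0. ] q6 -0.66
shift cm [-0.41 -0.11  1.82] rot [-0.   -0.08  0.47]
```

View pics/p5.png

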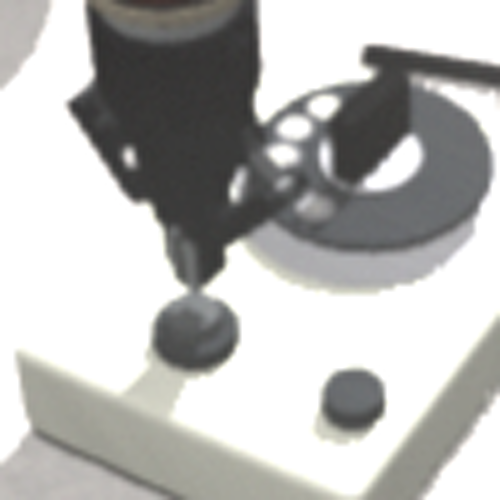

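The closed tips at (195,290) are just above the button at (195,325). I'll correct by 4 mm and press.

>>> send_rows(
  commands="-0.4 -0.1 0.8 0 0 0 0;0 0 0.5 0 0 0 0;0 0 0 0 0 0 0",
)

```text
time_s: 18.02
position: [536.3, -124.8, 109.6]
tcp_rot: [0.597, 0.802, 0.001, 0.001]
contact_force: [0.4, 0.4, -0.8]
grip_width: -0.001
```

>>> send_rows(
  commands="0 0 0.2 0 0 0 0;0 0 0.2 0 0 0 0",
)

```text
time_s: 18.27
position: [536.6, -125.0, 105.7]
tcp_rot: [0.597, 0.802, 0.001, 0.002]
contact_force: [0.4, 0.0, -0.8]
grip_width: 0.003
```

```bash
python3 go.py 535 -124.3 103 16.15
```

```text
t 18.27 p [ 536.6  -125.03  105.74] yang 16.62 tilt [ 0.21 -0.02] F [ 0.36  0.04 -0.81] T [ 0.02 -0.02 -0.01] w 0.003 to axis in tool(mm) [ 1.2 -1.3 -0. ] q6 -0.66
shift cm [ 0.12 -0.13  0.27] rot [0.19 0.07 0.47]
```

>>> send_rows(
  commands="0.1 -0.1 0.15 0 0 0 0;0 0 0.15 0 0 0 0",
)

```text
time_s: 18.52
position: [535.2, -124.3, 102.5]
tcp_rot: [0.597, 0.802, 0.001, 0.001]
contact_force: [-1.5, 0.3, 1.9]
grip_width: -0.003
```

>>> send_rows(
  commands="0 0 0.15 0 0 0 0;0 0 0.15 0 0 0 0",
)

```text
time_s: 18.77
position: [535.2, -124.3, 99.8]
tcp_rot: [0.597, 0.802, 0.001, 0.001]
contact_force: [-1.9, -0.3, 3.7]
grip_width: 0.002
```

>>> send_rows(
  commands="0 0 0.15 0 0 0 0;0 0 0.15 0 0 0 0",
)

```text
time_s: 19.02
position: [535.2, -124.3, 97.1]
tcp_rot: [0.597, 0.802, 0.001, 0.001]
contact_force: [-2.6, 0.3, 3.4]
grip_width: 0.003
```

>>> send_rows(
  commands="0 0 0.15 0 0 0 0;0 0 0.15 0 0 0 0",
)

```text
time_s: 19.27
position: [535.4, -124.3, 96.8]
tcp_rot: [0.597, 0.802, 0.001, 0.001]
contact_force: [-8.5, 1.7, 17.0]
grip_width: 0.004
```

The button bottomed at z 96.8, about 6 mm below contact at 17 N. I'll hold briefly and lift away.

>>> send_rows(
  commands="0 0 0.08 0 0 0 0;0 0 -1 0 0 0 0;0 0 -3 0 0 0 0;0 0 -5 0 0 0 0;0 0 -5 0 0 0 0",
)

```text
time_s: 19.9
position: [532.5, -123.3, 235.7]
tcp_rot: [0.597, 0.802, -0.0, -0.003]
contact_force: [1.0, -0.1, -0.2]
grip_width: -0.003
```

>>> send_rows(
  commands="-4 0 -3 0 0 0 0;-6 0 0 0 0 0 0;-6 0 0 0 0 0 0;0 0 0 0 0 0 0;0 0 0 0 0 0 0",
)

```text
time_s: 20.52
position: [583.2, -281.5, 273.3]
tcp_rot: [0.596, 0.803, 0.001, 0.003]
contact_force: [-0.6, 0.6, -0.0]
grip_width: 0.001
```

```bash
python3 st.py;python3 - <<'E'
from h import *
a=[]
for n,x,y in(("scene",210,130),("top",270,150)):
    i=manip.read_camera(n);a.append(cv2.resize(cv2.convertScaleAbs(i[y:y+130,x:x+160],alpha=1.6),(400,325),interpolation=2))
cv2.imwrite("pics/p6.png",np.hstack(a))
E
```

```text
t 20.52 p [ 583.19 -281.48  273.27] yang 16.78 tilt [ 0.37 -0.11] F [-0.56  0.6  -0.04] T [0.04 0.03 0.01] w 0.001 to axis in tool(mm) [299.    8.5  -1.1] q6 -0.87
```

View pics/p6.png

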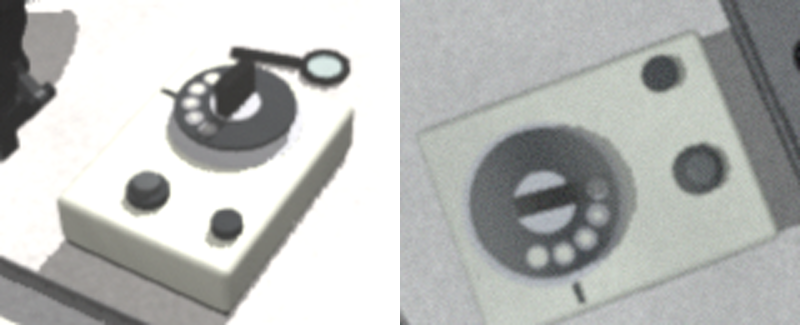

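The wheel is at the third click with the bar near (545,200), same as at the start. The lamp button at (700,168) is up and the arm is clear. Handing in.

```bash
python3 -c "
from cell import manip
print(manip.job_done())"
```

```text
the job is handed in; nothing more can be done
None
```

I handed the job in at about 20.5 s of the 70 s. `job_done()` gives no verdict, so whether it passed is not confirmed.

- **Wheel:** It started in the third click, 1.466 rad as read from the pictures. I pushed the knob about 7 mm down to its stop at roughly 10 N and turned the wheel 84° clockwise to the first click. I then turned it counter-clockwise one click at a time, holding about 0.25–0.5 s in each click. The first click was held at a tool turn of about 83.9°, with no turning torque left. The wheel came back to within about 0.1° of the angle at which I first gripped it.
- **Release:** I let the knob rise, opened the gripper and waited about 0.3 s before moving away.
- **Lamp button:** I pressed it about 6 mm, until it stopped at 17 N, then lifted clear.

**Last checks:** The final pictures show the wheel at the same angle as at the start, the knob and lamp button up, and the arm clear. The lens looks unmoved. I did not re-measure the stones, but the arm stayed well above the tray throughout.

**What disagreed or was marginal:**
- The two cameras differed by about 3–6 mm in x. The grip showed the top camera was right, so I used its position for the lamp.
- The downward force was noisy. Single readings while pushing ranged from about 7 to 12.5 N. After subtracting the spring, I estimate that put at most about 6 N on the bottom stop, but I could not measure that directly.

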